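Click the travelling magnifier in over the thimble

TASK

Push the travelling magnifier along its rail with your fingertips, by the red-faced push plate, until it clicks into the stop that centres its lens over the bone-china thimble, then take your hand away. Push gently from one side, without pinching the plate, and run it through any other stop on the way. Leave the thimble and every other piece standing where it is.

Things in the scene. Friction and masses are not known exactly. Their poses are not given: they have to be found in the camera images.
- magnifier: Whole instrument, fixed to the table: pale grey base plate 190 x 400 x 12 mm with rail, carriage and lens. Origin on the table surface, z up; own y along the rail, own x across it, away from the robot. In these axes the plate spans x -85 to 105 mm, y -200 to 200 mm; rail centred at x = -45 mm. In front of it (x below -85 mm, y -200 to 200 mm) only the push plate stands.
- stop_mid (a point): Middle stop: a 12 mm gap in the brass index bar on top of the rail, 46 mm above the table, at the instrument's x = -45 mm, y = 0. Stops are 100 mm apart, and thin dark lines on the base plate mark them. Level with each stop, at the instrument's x = +50 mm, is a round green baize rest (60 mm across, top 15 mm up) with one small piece on it.
- stop_left (a point): End stop at the instrument's y = +100 mm, otherwise like stop_mid. Beyond it a dark end block (50 x 20 mm, top 57 mm up) closes the rail at y = +190 mm.
- stop_right (a point): End stop at the instrument's y = -100 mm, otherwise like stop_mid. Beyond it a like end block at y = -190 mm.
- carriage (a joint): Dark carriage's place on the rail, m: 0 at the middle stop, +-0.100 at the end stops, growing to the instrument's +y; travel +-0.135; starts at 0.025 to 0.075. Drag 1 to 3 N; it stays where left. Within 4 mm of a stop a spring ball drops in and centres it: the push force dips to nothing, then climbs steeply. Leaving a stop takes 8 to 12 N, then it jumps ahead.
- push_plate (a point): Centre of the push plate: upright dark plate, a red pad on each broad face, on a 14 mm wide arm from the carriage. 40 mm wide across the rail, 16 mm thick along it over both pads, from 22 to 78 mm above the table; this point is 50 mm up, at the instrument's x = -145 mm and y = the joint value. The carriage's 160 mm tall column stands 100 mm behind it.
- pad_left (a point): Red pad on the push plate's face towards the instrument's +y: 36 mm wide, 46 mm high, 3 mm thick. The point is the middle of its outer face, 50 mm up, 8 mm from the plate's centre. Push here to move the carriage to -y.
- pad_right (a point): Red pad on the push plate's face towards the instrument's -y: same size; the point is the middle of its outer face. Push here to move the carriage to +y.
- lens (a point): Centre of the magnifier's round lens, 77 mm glass in a 98 mm white ring, level, 125 mm above the table, 95 mm behind the rail's centre line; moves with the carriage.
- thimble: White bone-china thimble with gold bands and scrolls, loose, mouth down on one of the three baize rests: 21 mm across the foot, 26 mm tall. Origin at the centre of its underside, z up.
- pillbox: Round blue porcelain pillbox with a gold band, loose on another rest: 38 mm across, 26 mm tall. Origin at the centre of its underside.
- snuffbox: Rectangular dark pink porcelain snuffbox with a gold rim, loose on another rest: 30 x 44 x 18 mm. Origin at the centre of its underside.
- candlestick: Gilded white porcelain candlestick, loose, 100 mm across the foot, 205 mm tall. Origin at the centre of its underside.
- mug: Brown salt-glazed stoneware mug, loose, 82 mm across, 95 mm tall, handle towards its own +y. Origin at the centre of its underside.
- saucer: Blue saucer, loose, 144 mm across, 20 mm high. Origin at the centre of its underside.
- burnisher: Grey agate burnisher with a turned beech handle, lying loose beside the instrument's -y end: 178 mm long along its own x, about 22 mm thick. Origin under its middle, on the table.

How it is judged (in metres and radians):
At the end, for the whole second after the job is handed in: The carriage rests in a click stop (within 2 mm of its centre) with the lens centred over the thimble (within 15 mm, seen from above), and the thimble still stands upright (horizontal distance between lens and thimble below 0.015 m and (value of joint carriage between -0.102 and -0.098 m or value of joint carriage between -0.002 and 0.002 m or value of joint carriage between 0.098 and 0.102 m) and velocity of joint carriage between -0.005 and 0.005 m/s and angle between thimble's own z axis and vertical below 0.1 rad); the robot touches nothing.
It fails at once if a small piece on the rests (thimble, pillbox or snuffbox) is lifted, carried or shifted more than 6 mm (distance of any of thimble, pillbox, snuffbox from where it was at the start of the episode above 0.006 m).
It fails at once if the push plate is pinched: both its faces are pressed by the fingers at once (contact force between the fingers and pad_left above 0.5 N and contact force between the fingers and pad_right above 0.5 N).
It fails at once if the instrument is pushed or gripped roughly, with more than 40 N (contact force between any of the fingers, the arm and magnifier above 40 N).
It fails at once if the candlestick, mug, saucer or burnisher is lifted or moved more than 15 mm (distance of any of candlestick, mug, saucer, burnisher from where it was at the start of the episode above 0.015 m).
It also fails if it takes over 48 s, if anything falls off the work surface, if the arm or the gripper's body presses on something with over 40 N, if the wrist force passes 120 N, or if a joint passes its speed limit or range.

ROBOT

A 6-joint arm with a two-finger parallel gripper is mounted at the origin on the work surface. World frame = base frame: x ahead of the robot, y to its left, z up, the work surface at z = 0. Lengths are in m, angles in degrees, forces in N, time in s.
With the tool pointing down it reaches from about 0.375 to 0.9 m from the base axis. Payload 3.1 kg.
Tool frame: the origin (TCP) lies at the very end of the fingers, on their centre line; the grasp point (between the pads) lies 19 mm behind it; z points along the fingers, y is the line along which they close (so a half turn about z gives the same grasp; the last joint's range is limited). The gripper opens to 87 mm and grips with 3 to 60 N. Pads are 19 mm wide; open, the fingers measure 117 mm over their backs; the gripper's body (75 mm by 190 mm) begins 51 mm behind the grasp point.
Start: joints at [-83.566, 30.224, 82.088, -0, 67.689, -10.227], TCP at [0.179, -0.599, 0.223] pointing down, gripper open.
Joint ranges: [-176.69, 176.69], [-43.24, 126.21], [12.49, 139.97], [-82, 262], [0, 151.66], [-163.58, 163.58]. Speed limits (degrees/s): [159.86, 159.86, 180, 180, 180, 180].

INTERFACE

Orientations are given as a 3x3 rotation matrix whose columns are the frame's x, y, z axes.
In Python, from rig import bot, imaging gives the robot as it stands.
- The arm moves only by the tool drive_tool, never from a script. Its argument "deltas" is text: rows parted by semicolons, each of 5 numbers parted by spaces: the finger opening in mm, from 0 to 87, then the shift along the world's x, y, z in mm, then the turn about the world's z in rad. In form: jaw dx dy dz twist; .... A call has 1 to 12 rows; each row is the pose to reach, as a shift and turn from the pose commanded when the call began; what a row does not reach only later rows make up. A row lasts 1/10 s, in which the tool goes at most 50 mm and 8.59 degrees, less where a joint would pass 70% of its speed; a pose out of reach is approached as far as the arm can. A call with a gripper value outside its range is refused whole. The fingers move at their own pace and stop on an object; the grip force is fixed at half the most. Time passes only in rows, so rows that repeat a pose let the fingers close. It gives the time, the measured TCP pose, the force, the opening and the grip force at its end, in the units of the state.
- bot.read_state(): the state, without advancing time (a new reading comes with each control period).
- imaging.capture(name): name is "side" or "top"; returns the picture (420x560x3 uint8, red, green, blue); there is no depth.
- imaging.camera_model(name): a dict with "fx", "fy", "cx", "cy" (pixels), "T" (4x4, takes a point from camera to world coordinates). Camera axes: x right, y down, z forward; pixel columns grow to the right and rows downward; lengths in m; the calibration is good to about 2 mm. A picture is of the moment at which its call begins. camera_model takes no time and is no camera call.
- bot.hand_in(): hands the job in; it is judged then, once.
The state is a dict: "time_s": time; "joint_positions": joint angles; "qvel": joint speeds; "tau": joint torques, N m; "position": TCP position; "tcp_rot": TCP orientation; "force": force on the tool from outside, world axes, zero at the start; "moment": the same for the moment, N m; "opening": opening from 0.0 (shut) to 1.0 (fully open); "grasp_force": force on a finger pad.
Only numpy, scipy, OpenCV 4.12 (cv2) and the standard library are available. Lean on these libraries where they do the work, as an engineer would, in place of code of your own. Each camera call takes 0.05 s, during which the arm holds its last target. There are 200 camera calls.

## Working session

There is one attempt and no reset: what is moved stays moved. The work goes in short steps, Python scripts to look and compute and a tool call to move; the robot and the scene stay as the last step left them, time stands still between calls to the robot, and variables do not carry over. Pictures are saved under pics/ and viewed, at most 10 in all, crops included, and the job is handed in when it is done.

Besides the shell and the picture viewer there is one more tool, called after "Call:" as name(argument=value, ...), one argument or row to a line, values as JSON. drive_tool: Moves the arm, as the interface text tells. Its arguments: {"type":"object","properties":{"deltas":{"type":"string"}},"required":["deltas"]}

```bash
mkdir -p pics
python3 - <<'E'
from rig import bot, imaging
import cv2,numpy as np
for n in("top","side"):
    im=imaging.capture(n); cv2.imwrite(f"pics/{n}0.png",im[:,:,::-1])
    m=imaging.camera_model(n); print(n,{k:np.round(v,3).tolist() for k,v in m.items()})
s=bot.read_state();print(s["time_s"],s["position"],np.round(s["tcp_rot"],3).tolist(),s["opening"])
E
```

```text
top {'fx': 424.982, 'fy': 424.982, 'cx': 274.765, 'cy': 210.743, 'T': [[0.02, -0.997, 0.074, 0.485], [-1.0, -0.021, -0.013, 0.009], [0.014, -0.073, -0.997, 1.331], [0.0, 0.0, 0.0, 1.0]]}
side {'fx': 512.058, 'fy': 512.058, 'cx': 272.109, 'cy': 203.078, 'T': [[-0.978, -0.11, 0.175, 0.285], [-0.207, 0.546, -0.812, 1.331], [-0.006, -0.831, -0.557, 1.025], [0.0, 0.0, 0.0, 1.0]]}
0.1 [ 0.17915934 -0.59809553  0.22167403] [[0.958, 0.287, -0.0], [0.287, -0.958, 0.002], [0.0, -0.002, -1.0]] 1.001827975696228
```

View pics/top0.png

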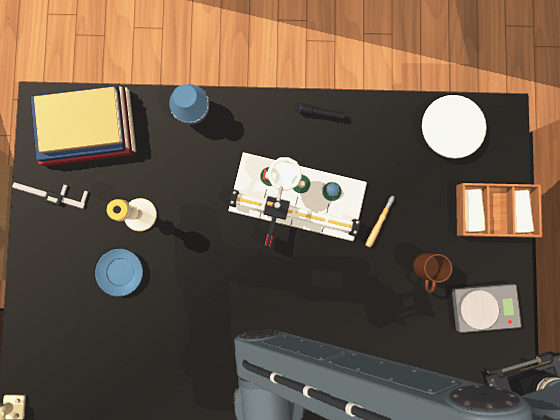

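View pics/side0.png

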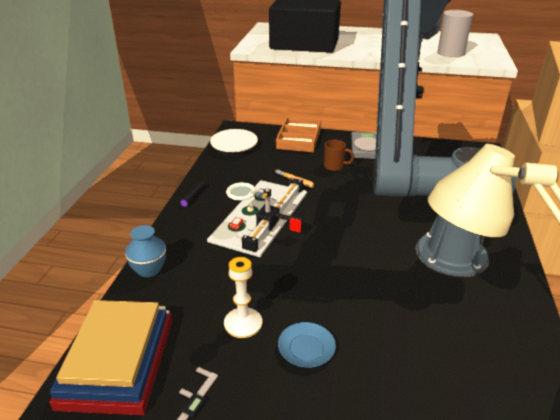

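The top view shows the instrument with corners near (242,152), (367,180), (354,240) and (229,212). The push plate is at (269,240), with a pinkish piece on the left rest and a blue one on the right. The side view shows a red pad at (295,225). Next I'll zoom in and compute the pose.

```bash
cat > h.py <<'E'
import numpy as np,cv2
from rig import bot,imaging
def ray(n,u,v):
    m=imaging.camera_model(n);T=np.array(m["T"])
    return T[:3,3],T[:3,:3]@np.array([(u-m["cx"])/m["fx"],(v-m["cy"])/m["fy"],1])
def at(n,u,v,z):
    o,d=ray(n,u,v);return (o+d*(z-o[2])/d[2])[:2]
def two(a,b):
    (o,d),(p,e)=ray("top",*a),ray("side",*b)
    s=np.linalg.lstsq(np.c_[d,-e],p-o,rcond=None)[0];q,r=o+s[0]*d,p+s[1]*e
    return (q+r)/2,np.linalg.norm(q-r)
def proj(n,P):
    m=imaging.camera_model(n);c=np.linalg.inv(np.array(m["T"]))@np.r_[P,1]
    return m["fx"]*c[0]/c[2]+m["cx"],m["fy"]*c[1]/c[2]+m["cy"]
def red(n,box,im):
    x0,y0,x1,y1=box;h=cv2.cvtColor(im,cv2.COLOR_RGB2HSV)[y0:y1,x0:x1].astype(int)
    k=((h[...,0]<8)|(h[...,0]>172))&(h[...,1]>150)&(h[...,2]>70)
    v,u=np.nonzero(k);return (u.mean()+x0,v.mean()+y0,len(u),u.min()+x0,u.max()+x0,v.min()+y0,v.max()+y0) if len(u) else None
E
python3 - <<'E'
from h import *
t=cv2.imread("pics/top0.png")[:,:,::-1].copy();s=cv2.imread("pics/side0.png")[:,:,::-1].copy()
h=cv2.cvtColor(t,cv2.COLOR_RGB2HSV)
k=((h[...,1]<60)&(h[...,2]>150)).astype(np.uint8);k[:145]=0;k[250:]=0;k[:,:222]=0;k[:,375:]=0
k=cv2.morphologyEx(k,cv2.MORPH_OPEN,np.ones((3,3)))
p=np.argwhere(k)[:,::-1].astype(np.float32);b=cv2.boxPoints(cv2.minAreaRect(p));print(b)
W=np.array([at("top",u,v,.012) for u,v in b]);print(W.round(3).tolist())
print([np.linalg.norm(W[i]-W[i-1]).round(3) for i in range(4)])
print(red("top",(255,225,285,255),t),red("side",(280,212,310,240),s))
a=cv2.resize(t[140:255,220:380],None,fx=4.5,fy=4.5,interpolation=2)[:,:,::-1]
c=cv2.resize(s[165:260,205:325],None,fx=4.5,fy=4.5,interpolation=2)[:,:,::-1]
cv2.imwrite("pics/tc.png",a);cv2.imwrite("pics/sc.png",c)
E
```

```text
[[227.7875  210.70697]
 [243.19986 146.93164]
 [367.98697 177.08853]
 [352.57462 240.86386]]
[[0.579, 0.138], [0.781, 0.095], [0.695, -0.299], [0.494, -0.252]]
[np.float64(0.399), np.float64(0.206), np.float64(0.403), np.float64(0.206)]
(np.float64(268.5581395348837), np.float64(239.81395348837208), 43, np.int64(265), np.int64(272), np.int64(234), np.int64(246)) (np.float64(294.8562874251497), np.float64(224.89221556886227), 167, np.int64(289), np.int64(301), np.int64(218), np.int64(232))
```

View pics/tc.png

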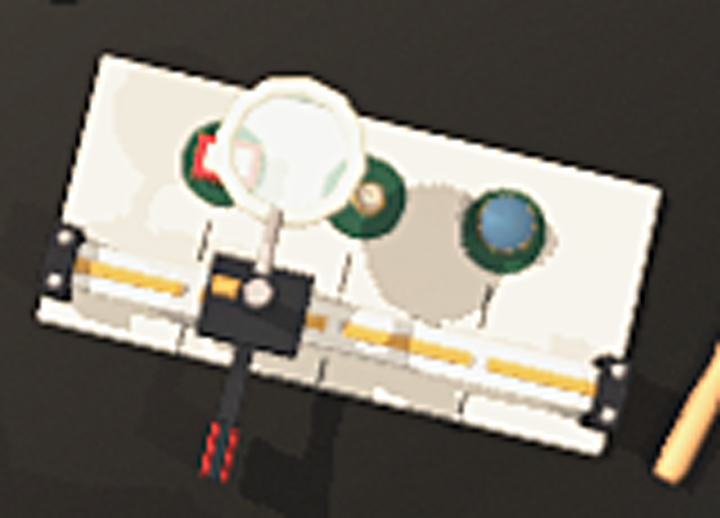

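View pics/sc.png

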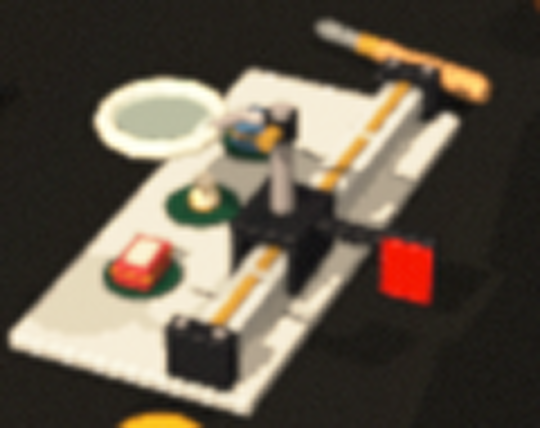

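The crops show the thimble (white with gold) on the middle rest at crop (370,197). The snuffbox is on the left rest and the pillbox on the right. The carriage sits between the left and middle stops, with the push plate at crop (219,452). So I need to push pad_left toward -y and stop at the middle stop.

Run:
```python
from h import *
f=lambda x,y,ox=220,oy=140:((x+.5)/4.5-.5+ox,(y+.5)/4.5-.5+oy)
C=[f(103,57),f(662,188),f(603,455),f(38,318)]
W=np.array([at("top",*c,.012) for c in C])
L=np.array([[.105,.2],[.105,-.2],[-.085,-.2],[-.085,.2]])
# rigid fit
lm,wm=L.mean(0),W.mean(0);H=(L-lm).T@(W-wm);th=np.arctan2(H[0,1]-H[1,0],H[0,0]+H[1,1])
R=np.array([[np.cos(th),-np.sin(th)],[np.sin(th),np.cos(th)]]);o=wm-R@lm
print("res mm",((W-(L@R.T+o))*1e3).round(1).tolist(),"th",np.degrees(th),th,"o",o)
loc=lambda p:(R.T@(np.array(p)-o)).round(4)
# gaps centres in brass bar at z .046: mid gap, right gap, left hidden
for g in [(335,328),(478,361)]: print("gap",loc(at("top",*f(*g),.046)))
print("plate top reds", [loc(at("top",*f(*g),.075)) for g in [(209,449),(229,452)]])
P,e=two(f(219,452),f(407,240,205,165));print("plate top tri",P,e,loc(P[:2]))
print("pad left side",loc(at("side",294.9,224.9,.05)))
print("thimble",loc(at("top",*f(370,195),.041)),two(f(370,195),f(203,183,205,165)))
print("midpad target world", o+R@np.array([-.145,0]))
np.savez("pose.npz",R=R,o=o,th=th)
```

```text
res mm [[-1.0, 0.4], [0.3, -0.2], [-0.5, -0.5], [1.2, 0.3]] th -12.23800785465457 -0.2135935309486499 o [ 0.62030294 -0.0769652 ]
gap [-0.0457  0.0008]
gap [-0.045 -0.098]
plate top reds [array([-0.1446,  0.0642]), array([-0.1435,  0.051 ])]
plate top tri [0.49289261 0.01019026 0.07211993] 0.004272226565051951 [-0.143   0.0582]
pad left side [-0.1437  0.0659]
thimble [ 0.0485 -0.0019] (array([ 0.6697615 , -0.08963778,  0.03118416]), np.float64(0.0021026390405497683))
midpad target world [ 0.478598  -0.0462291]
```

Call:
drive_tool(
  deltas="0 20 40 0 -0.05;0 40 80 0 -0.1;0 60 120 0 -0.15;0 80 160 0 -0.2;0 100 200 0 -0.25;0 120 245 0 -0.3;0 140 285 0 -0.35;0 160 325 0 -0.4;0 180 365 0 -0.45;0 200 405 0 -0.505;0 220 445 0 -0.505;0 240 490 0 -0.505",
)

```text
time_s: 1.3
position: [0.4199, -0.1074, 0.2225]
tcp_rot: [[0.977, -0.213, 0.0], [-0.213, -0.977, -0.0], [0.001, 0.0, -1.0]]
force: [0.1, -0.6, -0.0]
opening: 0.036
grasp_force: 0.0
```

Call:
drive_tool(
  deltas="0 20 40 0 0;0 40 80 0 0;0 60 120 0 0;0 72 145 0 0;0 83 170 0 0;0 83 170 0 0;0 83 170 0 0;0 83 170 0 0",
)

```text
time_s: 2.1
position: [0.5015, 0.0606, 0.2223]
tcp_rot: [[0.977, -0.213, -0.001], [-0.213, -0.977, -0.0], [-0.001, 0.001, -1.0]]
force: [-0.2, -0.1, -0.0]
opening: 0.007
grasp_force: 0.0
```

```bash
cat > st.py <<'E'
from h import *
z=np.load("pose.npz");s=bot.read_state();p=np.array(s["position"]);r=np.array(s["tcp_rot"])
print(s["time_s"],p.round(4),"local",(z["R"].T@(p[:2]-z["o"])).round(4),"ydir local",(z["R"].T@r[:2,1]).round(3),"F",np.round(s["force"],1),"q",np.round(s["joint_positions"]),s["opening"])
E
python3 st.py
python3 - <<'E'
from h import *
t=imaging.capture("top");s=imaging.capture("side")
cv2.imwrite("pics/a.png",np.hstack([cv2.resize(t[130:290,200:380],(400,356)),cv2.resize(s[120:280,180:360],(400,356))])[:,:,::-1])
E
```

```text
2.1 [0.5015 0.0606 0.2223] local [-0.1452  0.1093] ydir local [-0.001 -1.   ] F [-0.2 -0.1 -0. ] q [-6. 21. 99. -0. 60. 97.] 0.006948555950937315
```

View pics/a.png

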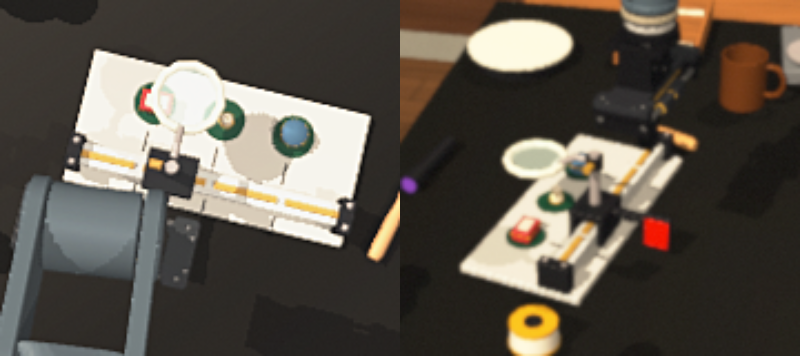

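The crop shows the arm hovering left of the plate, with the pieces untouched. I'll check the TCP projection against the gripper tip in the side view, near full-frame pixel (290,170).

Run:
```python
from h import *
print(proj("side",[.5015,.0606,.222]),proj("side",[.5015,.0606,.035]),proj("top",[.5015,.0606,.222]),proj("side",[.493,.01,.05]))
```

```text
(np.float64(290.9564432058264), np.float64(186.09692413577417)) (np.float64(290.11517836854216), np.float64(236.27029915081394)) (np.float64(248.82368524426585), np.float64(235.2669452590819)) (np.float64(295.56710569095236), np.float64(223.51221764017453))
```

Call:
drive_tool(
  deltas="0 0 0 -40 0;0 0 0 -80 0;0 0 0 -120 0;0 0 0 -150 0;0 0 0 -175 0;0 0 0 -186 0;0 0 0 -186 0;0 0 0 -186 0",
)

```text
time_s: 3.0
position: [0.5028, 0.0608, 0.0372]
tcp_rot: [[0.977, -0.213, 0.001], [-0.213, -0.977, -0.0], [0.001, -0.0, -1.0]]
force: [0.5, -0.4, 0.2]
opening: 0.001
grasp_force: 0.0
```

Call:
drive_tool(
  deltas="0 -1 -4 0 0;0 -2 -8 0 0;0 -3 -12 0 0;0 -3 -15 0 0;0 -4 -18 0 0;0 -5 -21 0 0;0 -5 -24 0 0;0 -6 -27 0 0;0 -6 -30 0 0;0 -7 -33 0 0;0 -7 -33 0 0",
)

```text
time_s: 4.1
position: [0.4952, 0.028, 0.0365]
tcp_rot: [[0.977, -0.212, -0.0], [-0.212, -0.977, -0.0], [-0.0, 0.0, -1.0]]
force: [0.5, 0.9, -0.5]
opening: 0.007
grasp_force: 0.0
```

```bash
python3 st.py
python3 - <<'E'
from h import *
s=imaging.capture("side")
cv2.imwrite("pics/b.png",cv2.resize(s[160:260,210:330],(720,600))[:,:,::-1])
E
```

```text
4.1 [0.4952 0.028  0.0365] local [-0.1445  0.076 ] ydir local [-0. -1.] F [ 0.5  0.9 -0.5] q [-10.  39. 109.  -0.  33.  93.] 0.007478851528810253
```

View pics/b.png

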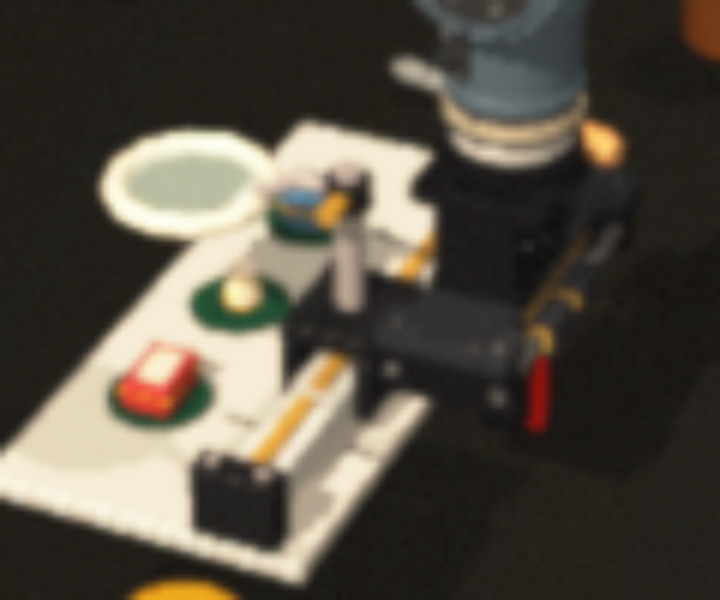

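The hand is against the plate's +y face: red still shows at crop (538,395), and the pieces are unmoved. Now a slow push.

Call:
drive_tool(
  deltas="0 -1 -4 0 0;0 -2 -8 0 0;0 -3 -12 0 0;0 -3 -16 0 0;0 -4 -20 0 0;0 -5 -24 0 0;0 -6 -28 0 0;0 -7 -31 0 0;0 -7 -34 0 0;0 -8 -37 0 0;0 -8 -37 0 0",
)

```text
time_s: 5.25
position: [0.4871, -0.0095, 0.0366]
tcp_rot: [[0.977, -0.212, -0.0], [-0.212, -0.977, -0.001], [-0.0, 0.001, -1.0]]
force: [-0.6, 0.1, 0.4]
opening: 0.009
grasp_force: 0.0
```

```bash
cat > c.py <<'E'
from h import *
z=np.load("pose.npz");R,o=z["R"],z["o"]
t=imaging.capture("top");s=imaging.capture("side")
h=cv2.cvtColor(t,cv2.COLOR_RGB2HSV)
print("side red",red("side",(270,190,330,250),s),"top red",red("top",(250,225,305,262),t))
r=red("side",(270,190,330,250),s)
if r: print("pad local if visible centre",(R.T@(at("side",r[0],r[1],.05)-o)).round(4),"right-edge bottom", (R.T@(at("side",r[4],r[6],.027)-o)).round(4))
E
python3 st.py; python3 c.py
```

```text
5.25 [ 0.4871 -0.0095  0.0366] local [-0.1445  0.0377] ydir local [-0. -1.] F [-0.6  0.1  0.4] q [-14.  38. 110.  -0.  32.  88.] 0.008978359318729834
side red (np.float64(303.86842105263156), np.float64(219.0), 38, np.int64(302), np.int64(305), np.int64(213), np.int64(224)) top red None
pad local if visible centre [-0.1583  0.0239] right-edge bottom [-0.1609  0.0186]
```

Call:
drive_tool(
  deltas="0 0 -2 0 0;0 -1 -4 0 0;0 -1 -6 0 0;0 -2 -8 0 0",
)

```text
time_s: 5.75
position: [0.4855, -0.017, 0.0366]
tcp_rot: [[0.977, -0.212, 0.0], [-0.212, -0.977, -0.0], [0.001, 0.0, -1.0]]
force: [0.8, 2.9, -1.7]
opening: 0.006
grasp_force: 1.8
```

Call:
drive_tool(
  deltas="0 0 -1 0 0",
)

```text
time_s: 5.85
position: [0.4851, -0.0183, 0.0366]
tcp_rot: [[0.977, -0.212, -0.0], [-0.212, -0.977, -0.001], [-0.0, 0.001, -1.0]]
force: [0.7, 0.4, 0.1]
opening: 0.006
grasp_force: 0.0
```

Call:
drive_tool(
  deltas="0 0 -1 0 0",
)

```text
time_s: 5.95
position: [0.485, -0.0192, 0.0365]
tcp_rot: [[0.977, -0.212, -0.0], [-0.212, -0.977, -0.0], [-0.0, 0.0, -1.0]]
force: [-0.8, 0.5, -0.8]
opening: 0.004
grasp_force: 0.0
```

```bash
python3 st.py; python3 c.py
```

```text
5.95 [ 0.485  -0.0192  0.0365] local [-0.1444  0.0278] ydir local [-0. -1.] F [-0.8  0.5 -0.8] q [-15.  38. 110.  -0.  32.  87.] 0.003729378785756046
side red (np.float64(304.87179487179486), np.float64(217.15384615384616), 39, np.int64(303), np.int64(306), np.int64(211), np.int64(223)) top red None
pad local if visible centre [-0.1575  0.0129] right-edge bottom [-0.1619  0.0121]
```

Call:
drive_tool(
  deltas="0 0 -1 0 0;0 0 -1 0 0",
)

```text
time_s: 6.25
position: [0.4852, -0.0199, 0.0366]
tcp_rot: [[0.977, -0.213, 0.0], [-0.213, -0.977, -0.0], [0.0, 0.0, -1.0]]
force: [-0.0, 0.1, 0.2]
opening: 0.002
grasp_force: 0.0
```

Call:
drive_tool(
  deltas="0 0 -1 0 0;0 0 -1 0 0",
)

```text
time_s: 6.45
position: [0.4852, -0.0208, 0.0366]
tcp_rot: [[0.977, -0.213, 0.0], [-0.213, -0.977, -0.0], [0.0, 0.0, -1.0]]
force: [0.2, 0.3, -0.1]
opening: 0.007
grasp_force: 0.0
```

Call:
drive_tool(
  deltas="0 0 -1 0 0;0 0 -1 0 0",
)

```text
time_s: 6.65
position: [0.4852, -0.0218, 0.0365]
tcp_rot: [[0.977, -0.213, 0.0], [-0.213, -0.977, -0.0], [0.0, 0.0, -1.0]]
force: [0.4, 0.3, -0.5]
opening: 0.007
grasp_force: 0.0
```

Call:
drive_tool(
  deltas="0 0 -1 0 0;0 0 -1 0 0",
)

```text
time_s: 6.85
position: [0.4852, -0.0227, 0.0365]
tcp_rot: [[0.977, -0.213, -0.0], [-0.213, -0.977, 0.0], [-0.0, -0.0, -1.0]]
force: [0.0, 0.3, -0.0]
opening: 0.009
grasp_force: 0.2
```

Call:
drive_tool(
  deltas="0 0 -1 0 0;0 0 -1 0 0",
)

```text
time_s: 7.05
position: [0.485, -0.0232, 0.0365]
tcp_rot: [[0.977, -0.213, -0.0], [-0.213, -0.977, 0.001], [-0.001, -0.001, -1.0]]
force: [0.0, 3.7, 0.3]
opening: 0.005
grasp_force: 2.0
```

The force dipped to nothing and then climbed steeply, so the carriage is in the stop. Backing off the plate, then up.

Call:
drive_tool(
  deltas="0 1 4 0 0;0 2 10 0 0;0 4 20 0 0;0 6 30 0 0;0 8 40 0 0;0 8 40 40 0;0 8 40 80 0;0 8 40 120 0;0 8 40 160 0;0 8 40 185 0;0 8 40 185 0",
)

```text
time_s: 8.15
position: [0.4958, 0.0166, 0.2254]
tcp_rot: [[0.977, -0.212, 0.009], [-0.212, -0.977, -0.002], [0.009, -0.0, -1.0]]
force: [0.6, 0.0, -0.4]
opening: 0.003
grasp_force: 0.0
```

Call:
drive_tool(
  deltas="0 -20 -40 0 0;0 -40 -80 0 0;0 -60 -120 0 0;0 -80 -160 0 0;0 -100 -200 0 0;0 -120 -240 0 0;0 -140 -280 0 0;0 -150 -300 0 0;0 -150 -300 0 0",
)

```text
time_s: 9.05
position: [0.3423, -0.2858, 0.2206]
tcp_rot: [[0.976, -0.217, -0.001], [-0.217, -0.976, 0.0], [-0.001, 0.0, -1.0]]
force: [-0.2, -0.3, -1.0]
opening: 0.005
grasp_force: 0.0
```

```bash
python3 st.py; python3 c.py
python3 - <<'E'
from h import *
t=imaging.capture("top");s=imaging.capture("side")
cv2.imwrite("pics/d.png",np.hstack([cv2.resize(t[140:255,220:380],(400,288),interpolation=2),cv2.resize(s[165:260,205:325],(400,316),interpolation=2)[:288]])[:,:,::-1])
E
```

```text
9.05 [ 0.3423 -0.2858  0.2206] local [-0.2274 -0.2631] ydir local [-0.005 -1.   ] F [-0.2 -0.3 -1. ] q [-54.  17. 107.  -0.  57.  48.] 0.00528792181077497
side red (np.float64(301.15060240963857), np.float64(215.68072289156626), 166, np.int64(295), np.int64(307), np.int64(208), np.int64(223)) top red (np.float64(286.38), np.float64(244.26), 50, np.int64(282), np.int64(291), np.int64(238), np.int64(251))
pad local if visible centre [-0.1433  0.01  ] right-edge bottom [-0.165   0.0107]
```

View pics/d.png

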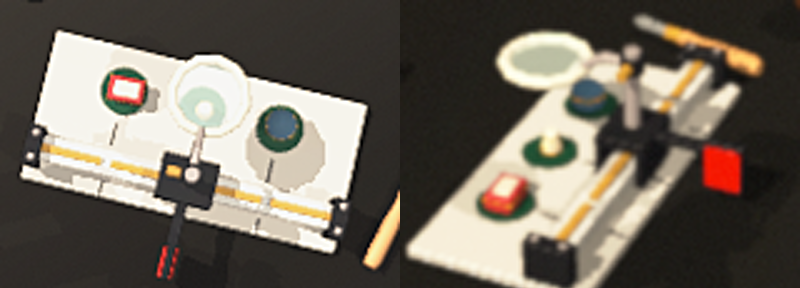

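The picture shows the lens ring around the thimble (crop (205,108)), with all the pieces in place and the hand clear. The pad measures y ≈ 10 mm, against 8 mm expected, which is within calibration error, and the force profile confirms the click.

```bash
python3 -c "
from rig import bot
print(bot.hand_in())"
```

```text
the job is handed in; nothing more can be done
None
```

I pushed the magnifier from its left face into the middle stop, where its lens is centred over the thimble, then moved the hand clear and handed the job in at about 9 s; the click showed in the push force and the last picture shows every piece standing, but no verdict came back.

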